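# Free a crooked hard drive from its bay and rest it in the bench cradle

### The job

The hard drive in the open desktop case has gone into its bay crooked: two of its opposite corners are caught under the bay's folded-in flanges and one end has ridden up on the rear ledge. Turn it square with the bay so that it drops flat on the bay floor, then lift it straight out by its handle and set it down gently, fully home between the corner posts of the black cradle beside the case (either way round). Never let it fall from a height, and leave the screwdrivers, the spare drive and the expansion card on the bench where they are.

Things in the scene. Friction and masses are not known exactly. Their poses are not given: they have to be found in the camera images.
- drive: Hard drive in its black carrier with a black bail handle on top: 150 mm long (own x), 104 mm wide (own y), body 30 mm high; 0.45 to 0.8 kg, balanced under the handle. Origin: centre of the underside; z up. At the start it lies in the bay turned 9 to 13 degrees anticlockwise from the case's x, its far (+x) end tilted up 4 degrees as one far corner rests on the ledge.
- drive_handle (a point): Middle of the handle's grip bar, 69 mm above the drive's origin along its z. The bar runs along the drive's x: 90 mm long, 12 mm wide (pinch it across, along the drive's y), 14 mm high, from 62 to 76 mm above the underside; below it two legs, 35 to 45 mm either side of the middle, and 32 mm of free space down to the drive's lid.
- case: Open desktop computer case lying flat, fixed: 370 mm along x (plus a 14 mm front bezel on the -x side), 330 mm along y, rim 95 mm high. Origin: centre of the underside, z up. The drive bay is the steel well in its -x, -y quarter; the power supply (top at 84 mm) stands behind the bay on the +x side, the main board with a heat sink (61 mm) on the +y side.
- bay_floor (a point): Centre of the flat floor of the drive bay, 6 mm above the bench; axes as the case's. The floor is 163 mm long along x, between a near end wall (40 mm high) on the -x side and the rear ledge on the +x side; side walls 138 mm apart along y. Lying flat and square, the drive has its origin here, within 6 mm along x.
- bay_mouth (a point): Centre of the bay's mouth, level with the top of its flanges, 49 mm above bay_floor. A flange 3 mm thick is folded inward from each side wall along the full length of the bay; the opening between them is 114 mm wide along y. The drive passes it only when its x is within about 4 degrees of the case's x.
- bay_ledge (a point): Middle of the front top edge of the rear ledge, 81.5 mm towards +x from bay_floor: a step 10 mm high across the whole bay, 20 mm deep along x up to the far wall.
- cradle: Black plastic bench cradle, fixed: base plate 200 mm (own x) by 150 mm (own y), 10 mm thick. Origin: centre of its underside, z up. Four L-shaped corner posts, 26 mm high above the plate, enclose a pocket 160 mm (x) by 114 mm (y), open at the middle of each side.
- cradle_seat (a point): Centre of the cradle's pocket on the top of its plate, 10 mm above the bench: the drive's origin belongs here with its x along the cradle's x (either way round); there is 5 mm of play to each side.
- screwdriver: Larger screwdriver, orange handle, 200 mm, lying beside the case on its -y side. Leave it alone.
- small_driver: Smaller screwdriver, yellow handle, 150 mm, lying beside the cradle on its -y side. Leave it alone.
- spare_drive: Bare hard drive without carrier or handle, 147 x 102 x 26 mm, lying beyond the cradle. Leave it alone.
- card: Expansion card with a cooler, 165 x 118 x 22 mm, lying at the back. Leave it alone.
Mind the look-alikes: they are no part of the job. Leave any blue look-alike of the drive alone.

How it is judged:
By the outcome, as a careful person would: the job done as asked, in the order asked, and still so for the second after the job is handed in, with the robot touching nothing.
It also fails if it takes over 45 s, if anything falls off the work surface, if the arm or the gripper's body presses on something with over 40 N, if the wrist force passes 120 N, or if a joint passes its speed limit or range.

### The arm

A 7-joint arm with a two-finger parallel gripper is mounted at the origin on the work surface. World frame = base frame: x ahead of the robot, y to its left, z up, the work surface at z = 0. Lengths are in m, angles in rad, forces in N, time in s.
With the tool pointing down it reaches from about 0.4 to 0.925 m from the base axis. Payload 4.1 kg.
Tool frame: the origin (TCP) lies at the very end of the fingers, on their centre line; the grasp point (between the pads) lies 19 mm behind it (bot.pinch_z is the y of the grasp point in the tool frame, in m); y points along the fingers, x is the direction in which the jaws open and shut, and the axes are right-handed (so a half turn about y gives the same grasp; the last joint's range is limited). The gripper opens to 85 mm and grips with 20 to 120 N. Pads are 22 mm wide; open, the fingers measure 114 mm over their backs; the gripper's body (76 mm by 85 mm) begins 54 mm behind the grasp point. The pads swing forward as they close: fully open they stand 13 mm farther back than shut.
Start: joints at [-1.387, 0.398, 0.045, 1.537, -0.019, 1.207, -0.051], TCP at [0.181, 0.624, 0.231] pointing down, gripper open.
Joint ranges: [-2.82, 2.82], [-0.49, 2.23], [-1.37, 1.46], [0, 2.46], [-1.36, 4.5], [0.23, 2], [-2.94, 2.94]. Speed limits (rad/s): [2.57, 2.57, 3.14, 3.14, 3.14, 3.14, 3.14].

### API

Orientations are given as a unit quaternion [w, x, y, z].
In Python, from cell import bot, viewer gives the robot as it stands. The module is installed in compiled form; this text tells all that it offers.
- The arm moves only by the shell command python3 -m jog 'ROWS' [OPENING] [FORCE]. ROWS is JSON, a list that holds one entry, the list of rows, each a list of 6 numbers: the shift along the tool's x, y, z normalised to -1 to 1, where 1 is 0.75 m, then the turn, a rotation vector about the tool's x, y, z normalised to -1 to 1, where 1 is 180 degrees. In form: [[[x, y, z, wx, wy, wz], ...]]. A call has 1 to 20 rows; each row shifts and turns the commanded pose from where the row before left it, along the tool's axes as they then stand; what a row does not reach is not made up. A row lasts 1/10 s, in which the tool goes at most 50 mm and 8.59 degrees, less where a joint would pass 70% of its speed; a pose out of reach is approached as far as the arm can. A call with a number of a shift or a turn outside -1 to 1 is refused whole. A call with a gripper value outside its range is refused whole. OPENING is the gripper's target within -1 to 1 (shut at 1, half-way at 0, fully open at -1), set as the call begins (- or left out, the last holds). The fingers move at their own pace and stop on an object; FORCE is the grip in N (left out, the last holds). Time passes only in rows, so rows that do not move let the fingers close. It gives the time, the measured TCP pose, the force and the opening at its end, in the units of the state.
- bot.observe(): the state, without advancing time (a new reading comes with each control period).
- viewer.grab_frame(name): name is "side" or "top" or "wrist"; returns the picture (400x640x3 uint8, red, green, blue); there is no depth.
- viewer.camera_params(name): a dict with "fx", "fy", "cx", "cy" (pixels), "distortion" ([k1, k2, p1, p2, k3] as OpenCV has them; the pictures are not rectified), "rvec" (rotation vector, rad) and "tvec" (3), from world to camera coordinates, as OpenCV has them. Camera axes: x right, y down, z forward; pixel columns grow to the right and rows downward; lengths in m; the calibration is good to about 2 mm. A picture is of the moment at which its call begins: read the wrist's pose just before it. camera_params takes no time and is no camera call; for the wrist camera it gives the pose at the moment of the call.
- bot.hand_in(): hands the job in, once; it reports no verdict.
The state is a dict: "time_s": time; "joint_pos": joint angles; "joint_vel": joint speeds; "joint_torque": joint torques, N m; "tcp_pos": TCP position; "orientation": TCP orientation; "contact_force": force on the tool from outside, world axes, zero at the start; "moment": the same for the moment, N m; "opening": opening from 0.0 (shut) to 1.0 (fully open).
Only numpy, scipy, OpenCV 4.12 (cv2) and the standard library are available. Lean on these libraries where they do the work, as an engineer would, in place of code of your own. Each camera call takes 0.05 s, during which the arm holds its last target.

## Working session

There is one attempt and no reset: what is moved stays moved. The work goes in short steps, Python scripts to look and compute and a shell command to move; the robot and the scene stay as the last step left them, time stands still between calls to the robot, and variables do not carry over. Pictures are saved under pics/ and viewed, and the job is handed in when it is done.

```bash
mkdir -p pics; ls; python3 - <<'E'
from cell import bot, viewer
import cv2,numpy as np
np.set_printoptions(precision=4,suppress=True)
s=bot.observe()
for k,v in s.items(): print(k,np.round(v,4))
print(bot.pinch_z)
for n in ("side","top","wrist"):
    p=viewer.camera_params(n); print(n,p)
    im=viewer.grab_frame(n); cv2.imwrite(f"pics/{n}0.png",im[:,:,::-1])
E
```

```text
pics
time_s 0.0
joint_pos [-1.387   0.3992  0.045   1.5378 -0.0187  1.2069 -0.0507]
joint_vel [-0.0015 -0.0001 -0.0007 -0.0007 -0.0006 -0.0002 -0.0007]
joint_torque [ -0.0001 -47.5118   1.3646 -25.4229   0.0116   0.0094   0.    ]
tcp_pos [0.1812 0.6236 0.2303]
orientation [-0.565   0.5659  0.424  -0.4251]
contact_force [-0.0189  0.6152  0.0252]
moment [0.0362 0.0309 0.0454]
opening 0.9992
-0.0187
side {'fx': 429.50455580728425, 'fy': 429.50455580728425, 'cx': 321.3320296323489, 'cy': 204.172310854732, 'distortion': array([-0.038,  0.   ,  0.   ,  0.   ,  0.   ]), 'rvec': array([ 2.0284, -0.6036,  0.3133]), 'tvec': array([-0.4139,  0.1968,  1.0283])}
top {'fx': 414.9467812766619, 'fy': 414.9467812766619, 'cx': 321.19649818669956, 'cy': 190.09472817172514, 'distortion': array([-0.0176,  0.    ,  0.    ,  0.    ,  0.    ]), 'rvec': array([ 2.1536, -2.1276,  0.1529]), 'tvec': array([-0.005 ,  0.4896,  1.349 ])}
wrist {'fx': 360.30725453208237, 'fy': 360.30725453208237, 'cx': 323.9404919852726, 'cy': 204.29280651848916, 'distortion': array([0.0168, 0.    , 0.    , 0.    , 0.    ]), 'rvec': array([-2.2869, -1.7171, -0.2862]), 'tvec': array([-0.6477, -0.0427,  0.381 ])}
```

View pics/side0.png

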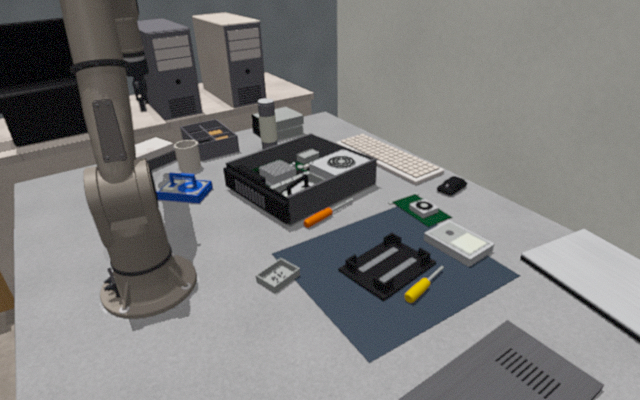

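View pics/top0.png

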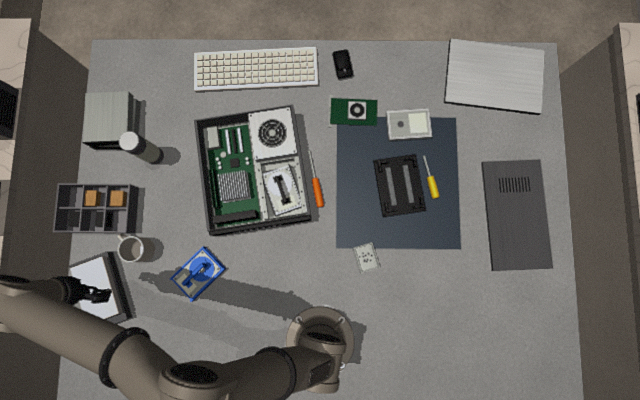

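View pics/wrist0.png

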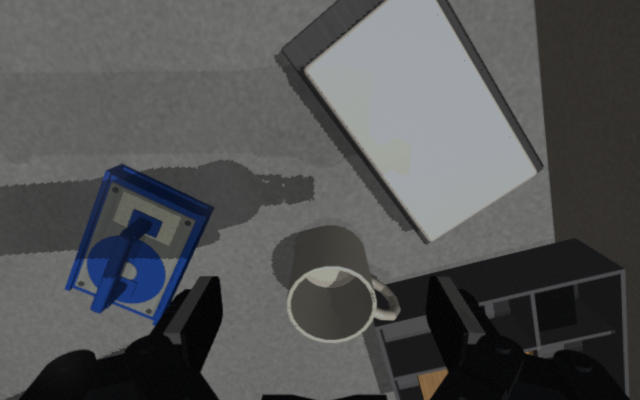

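The target is the black-handled drive in the case at top (283,190). The look-alikes are the blue drive at top (198,272) and the bare spare at top (408,124); neither is in the bay. I'll enlarge a crop to confirm.

```bash
cat > h.py <<'E'
import cv2,numpy as np
from cell import bot,viewer
from scipy.spatial.transform import Rotation as R
np.set_printoptions(precision=4,suppress=True)
def cam(n):
    p=viewer.camera_params(n)
    K=np.array([[p['fx'],0,p['cx']],[0,p['fy'],p['cy']],[0,0,1]])
    Rm=cv2.Rodrigues(np.array(p['rvec']))[0]
    return K,np.array(p['distortion']),Rm,np.array(p['tvec'])
def ray(c,uv):
    K,D,Rm,t=c
    q=cv2.undistortPoints(np.array(uv,float).reshape(-1,1,2),K,D).reshape(-1,2)
    d=np.c_[q,np.ones(len(q))]@Rm
    return -Rm.T@t,d/np.linalg.norm(d,axis=1,keepdims=True)
def plane(c,uv,z):
    o,d=ray(c,uv); return o+d*((z-o[2])/d[:,2])[:,None]
def proj(c,X):
    K,D,Rm,t=c
    return cv2.projectPoints(np.array(X,float).reshape(-1,3),cv2.Rodrigues(Rm)[0],t,K,D)[0].reshape(-1,2)
def tri(cs,uvs):
    A=np.zeros((3,3));b=np.zeros(3);L=[]
    for c,uv in zip(cs,uvs):
        o,d=ray(c,[uv]);d=d[0];P=np.eye(3)-np.outer(d,d);A+=P;b+=P@o;L.append((o,P))
    X=np.linalg.solve(A,b); return X,[np.linalg.norm(P@(X-o)) for o,P in L]
def pose():
    s=bot.observe();q=s['orientation'];return np.array(s['tcp_pos']),R.from_quat([q[1],q[2],q[3],q[0]]),s
def snap(n,name,crop=None,k=1):
    c=cam(n);im=viewer.grab_frame(n)[:,:,::-1].copy()
    np.savez(f'pics/{name}.npz',K=c[0],D=c[1],R=c[2],t=c[3],im=im)
    cv2.imwrite(f'pics/{name}.png',im)
    return c,im
def load(name):
    z=np.load(f'pics/{name}.npz');return (z['K'],z['D'],z['R'],z['t']),z['im']
def goto(p,yaw):
    "rows needed: tool y down, tool x at yaw in world. returns tool-frame total shift(m) and turn(deg)"
    P,Q,s=pose()
    x=np.array([np.cos(yaw),np.sin(yaw),0]);y=np.array([0,0,-1.]);G=R.from_matrix(np.c_[x,y,np.cross(x,y)])
    return Q.inv().apply(np.array(p)-P),np.degrees((Q.inv()*G).as_rotvec())
E
python3 - <<'E'
from h import *
im=cv2.imread('pics/top0.png')
cv2.imwrite('pics/topcrop.png',cv2.resize(im[95:240,185:325],None,fx=4,fy=4,interpolation=cv2.INTER_CUBIC))
c=cam('top')
print(plane(c,[(283,190)],.07),plane(c,[(399,186)],.01))
print(plane(c,[(196,122),(292,107),(312,219),(208,234)],.095))
print(plane(c,[(374,160),(413,154),(427,209),(383,217)],.01))
print('side',plane(cam('side'),[(297,182)],.07), plane(cam('side'),[(390,265)],.01))
P,Q,s=pose();print(Q.as_matrix())
E
```

```text
[[0.4834 0.1252 0.07  ]] [[ 0.5108 -0.2638  0.01  ]]
[[0.7026 0.4154 0.095 ]
 [0.757  0.1003 0.095 ]
 [0.388  0.0284 0.095 ]
 [0.3365 0.356  0.095 ]]
[[ 0.6004 -0.1792  0.01  ]
 [ 0.6232 -0.3138  0.01  ]
 [ 0.4332 -0.3573  0.01  ]
 [ 0.4043 -0.2083  0.01  ]]
side [[0.497  0.1483 0.07  ]] [[ 0.5205 -0.2697  0.01  ]]
[[ 0.279  -0.0003 -0.9603]
 [ 0.9603 -0.0015  0.279 ]
 [-0.0015 -1.     -0.0001]]
```

View pics/topcrop.png

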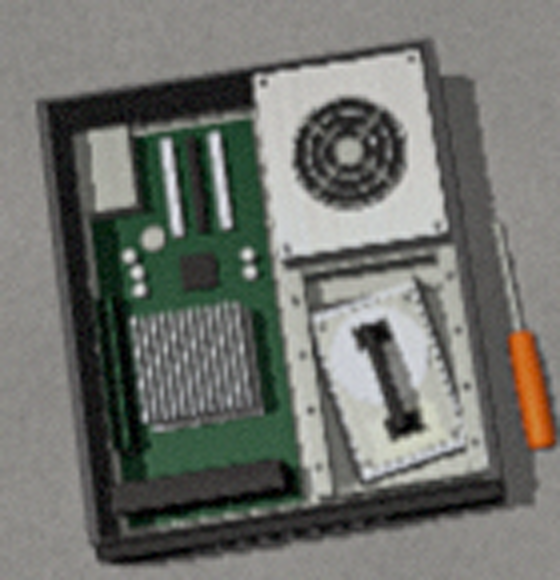

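The crop confirms it: light drive with a black bail handle, skewed anticlockwise in the bay. I'll compute the wrist camera offset and a viewing pose.

```bash
python3 - <<'E'
from h import *
c=cam('wrist');P,Q,s=pose()
o=-c[2].T@c[3]
print('cam in tool',Q.inv().apply(o-P),'cam axes in tool',Q.inv().apply(c[2][2]))
# keep yaw now 73.8: shift
for p,y in [((0.42,0.15,0.33),-70)]:
    sh,tu=goto(p,np.radians(y));print(sh,sh/.75,tu)
E
```

```text
cam in tool [-0.001  -0.1422  0.084 ] cam axes in tool [-0.0006  0.945  -0.3271]
[-0.3884 -0.0989 -0.3615] [-0.5179 -0.1318 -0.4819] [  0.1134 143.8003  -0.0299]
```

```bash
python3 - <<'E'
from h import *
sh,tu=goto((0.53,0.15,0.33),np.radians(-70));print(sh,sh/.75,tu/180)
E
```

```text
[-0.3577 -0.0989 -0.4671] [-0.477  -0.1319 -0.6228] [ 0.0006  0.7989 -0.0002]
```

```bash
python3 -m jog '[[[0,-0.033,0,0,0,0],[0,-0.033,0,0,0,0],[-0.03,-0.005,-0.039,0,0,0],[-0.03,-0.005,-0.039,0,0,0],[-0.03,-0.005,-0.039,0,0,0],[-0.03,-0.005,-0.039,0,0,0],[-0.03,-0.005,-0.039,0,0,0],[-0.03,-0.005,-0.039,0,0,0],[-0.03,-0.005,-0.039,0,0,0],[-0.03,-0.005,-0.039,0,0,0],[-0.03,-0.005,-0.039,0,0,0],[-0.03,-0.005,-0.039,0,0,0],[-0.03,-0.005,-0.039,0,0,0],[-0.03,-0.005,-0.039,0,0,0],[-0.03,0,-0.039,0,0,0],[-0.03,0,-0.039,0,0,0],[-0.03,0,-0.039,0,0,0],[-0.03,0,-0.039,0,0,0]]]' -1
python3 -m jog '[[[0,0,0,0,0.045,0],[0,0,0,0,0.045,0],[0,0,0,0,0.045,0],[0,0,0,0,0.045,0],[0,0,0,0,0.045,0],[0,0,0,0,0.045,0],[0,0,0,0,0.045,0],[0,0,0,0,0.045,0],[0,0,0,0,0.045,0],[0,0,0,0,0.045,0],[0,0,0,0,0.045,0],[0,0,0,0,0.045,0],[0,0,0,0,0.045,0],[0,0,0,0,0.045,0],[0,0,0,0,0.045,0],[0,0,0,0,0.045,0],[0,0,0,0,0.045,0],[0,0,0,0,0.034,0]]]'
python3 - <<'E'
from h import *
c,im=snap('wrist','w1');P,Q,s=pose();print(P,s['joint_pos'],s['time_s'])
E
```

```text
time_s: 1.95
tcp_pos: [0.5308, 0.1466, 0.3257]
orientation: [0.566, -0.565, -0.425, 0.425]
contact_force: [0.8, 0.6, -0.3]
opening: 1.001
time_s: 3.75
tcp_pos: [0.5301, 0.1479, 0.3255]
orientation: [-0.578, 0.578, -0.407, 0.407]
contact_force: [-0.2, -0.7, -0.2]
opening: 1.0
[0.5301 0.1479 0.3255] [-0.9704  0.2017  0.7362  1.6541 -0.1387  1.3398 -1.4415] 3.8
```

View pics/w1.png

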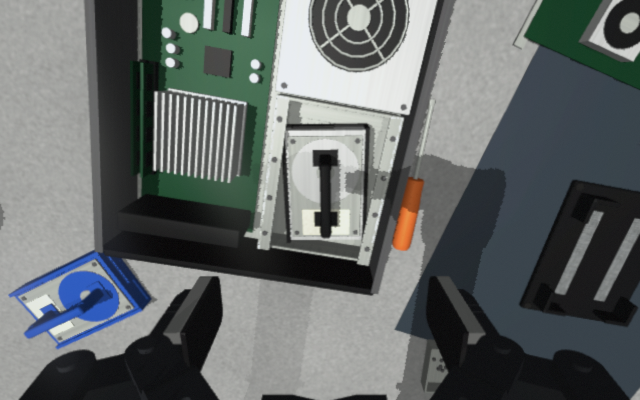

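The wrist view shows the bar running from (324,152) to (325,237), the lid skewed between the flanges, and the flange edges running from about (285,115)–(268,240) to (385,130)–(365,255). I'll take a second view from another place for the height.

```bash
python3 -m jog '[[[0.02,0.03,-0.02,0,0,0],[0.02,0.03,-0.02,0,0,0],[0.02,0.03,-0.02,0,0,0],[0.02,0.03,-0.02,0,0,0],[0,0,0,0,0,0]]]'
python3 - <<'E'
from h import *
c,im=snap('wrist','w2');P,Q,s=pose();print(P,s['joint_pos'],s['time_s'])
for n,(x0,x1,y0,y1) in dict(w1=(240,420,90,290),w2=(200,440,80,320)).items():
    im=load(n)[1]
    k=3 if n=='w1' else 2.5
    cv2.imwrite(f'pics/{n}c.png',cv2.resize(im[y0:y1,x0:x1],None,fx=k,fy=k,interpolation=cv2.INTER_CUBIC))
E
```

```text
time_s: 4.3
tcp_pos: [0.491, 0.0677, 0.2331]
orientation: [-0.577, 0.581, -0.408, 0.405]
contact_force: [-0.1, 0.1, -0.8]
opening: 1.0
[0.4931 0.07   0.2349] [-0.9098  0.1585  0.7656  1.8995 -0.1214  1.1329 -1.3217] 4.35
```

View pics/w1c.png

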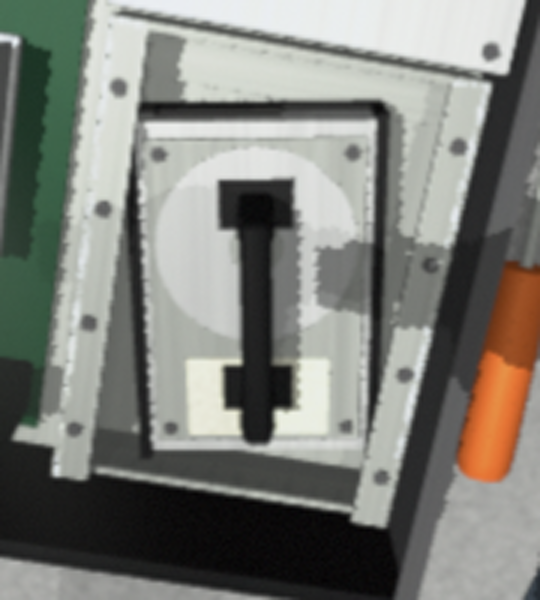

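View pics/w2.png

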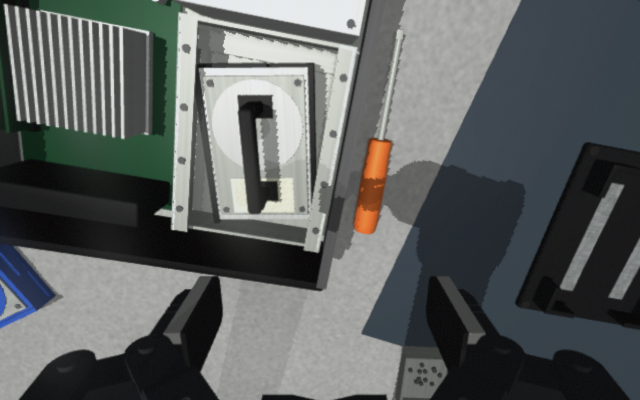

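View pics/w2c.png

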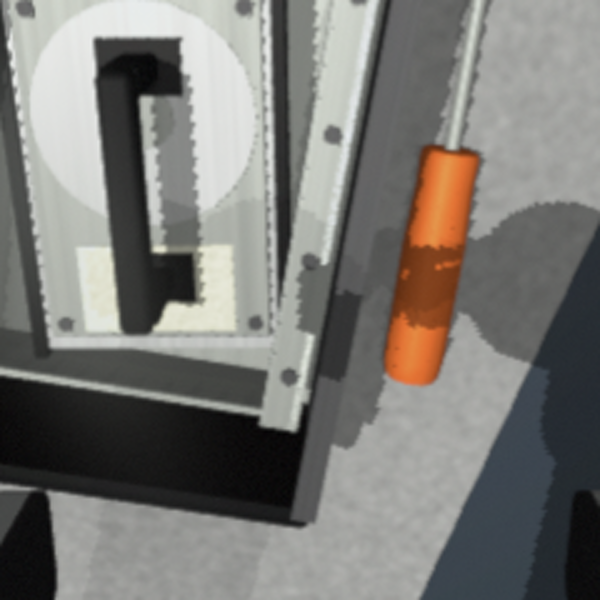

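```bash
python3 - <<'E'
from h import *
c1,i1=load('w1');c2,i2=load('w2')
A=[(279.7,119),(274.3,159.3),(269.7,197.7),(264.7,233),(392.7,139),(383.3,178),(374.7,215),(366.7,249)]
B=[(187,48),(184,104),(181,160),(178,209),(343,78),(333.2,133.6),(324,184.4),(315.6,230.8)]
X=[]
for a,b in zip(A,B):
    x,e=tri((c1,c2),(a,b));X.append(x);print(x,np.round(e,4))
X=np.array(X)
for s in (X[:4],X[4:]): d=s[0]-s[3];print('yaw',np.degrees(np.arctan2(d[1],d[0])),np.linalg.norm(d))
for n,im,x0,x1,y0,y1 in (('w1',i1,310,345,140,245),('w2',i2,232,285,90,220)):
    g=cv2.cvtColor(im,cv2.COLOR_BGR2GRAY)
    for y in range(y0,y1,5):
        r=np.where(g[y,x0:x1]<62)[0]
        print(n,y,(r.min()+x0,r.max()+x0,len(r),g[y,x0:x1].min()) if len(r) else None)
E
```

```text
[0.5536 0.2075 0.0549] [0.0003 0.0003]
[0.5096 0.1994 0.0587] [0.0011 0.0011]
[0.4626 0.1911 0.0595] [0.0001 0.0001]
[0.4167 0.1836 0.0602] [0.0002 0.0002]
[0.5756 0.0802 0.0571] [0. 0.]
[0.5296 0.0718 0.0547] [0.0001 0.0001]
[0.483  0.0637 0.0551] [0.0002 0.0002]
[0.436  0.0554 0.0535] [0.0001 0.0001]
yaw 9.900867396429387 0.13914766871523757
yaw 10.085675759653736 0.14179966897050472
w1 140 None
w1 145 None
w1 150 None
w1 155 (np.int64(314), np.int64(336), 23, np.uint8(9))
w1 160 (np.int64(314), np.int64(336), 23, np.uint8(9))
w1 165 (np.int64(315), np.int64(336), 22, np.uint8(13))
w1 170 (np.int64(320), np.int64(330), 11, np.uint8(24))
w1 175 (np.int64(320), np.int64(329), 10, np.uint8(25))
w1 180 (np.int64(321), np.int64(329), 9, np.uint8(25))
w1 185 (np.int64(321), np.int64(330), 10, np.uint8(24))
w1 190 (np.int64(321), np.int64(330), 10, np.uint8(26))
w1 195 (np.int64(321), np.int64(330), 10, np.uint8(25))
w1 200 (np.int64(321), np.int64(330), 10, np.uint8(25))
w1 205 (np.int64(321), np.int64(330), 10, np.uint8(24))
w1 210 (np.int64(321), np.int64(330), 10, np.uint8(27))
w1 215
[... 904 characters left out ...]
4, np.uint8(23))
w2 155 (np.int64(244), np.int64(257), 14, np.uint8(28))
w2 160 (np.int64(244), np.int64(257), 14, np.uint8(29))
w2 165 (np.int64(245), np.int64(258), 14, np.uint8(31))
w2 170 (np.int64(246), np.int64(258), 13, np.uint8(33))
w2 175 (np.int64(246), np.int64(259), 14, np.uint8(33))
w2 180 (np.int64(247), np.int64(259), 13, np.uint8(34))
w2 185 (np.int64(247), np.int64(276), 30, np.uint8(24))
w2 190 (np.int64(248), np.int64(276), 29, np.uint8(23))
w2 195 (np.int64(248), np.int64(277), 30, np.uint8(24))
w2 200 (np.int64(249), np.int64(275), 19, np.uint8(30))
w2 205 (np.int64(249), np.int64(263), 15, np.uint8(35))
w2 210 (np.int64(249), np.int64(260), 12, np.uint8(42))
w2 215 None
```

```bash
python3 - <<'E'
from h import *
c1,i1=load('w1');c2,i2=load('w2')
def pl(c,a,b):
    o,d=ray(c,[a,b]);n=np.cross(d[0],d[1]);n/=np.linalg.norm(n);return n,n@o
n1,k1=pl(c1,(319.9,172),(320.6,232));n2,k2=pl(c2,(239.5,122),(248.7,203))
d=np.cross(n1,n2);d/=np.linalg.norm(d)
print('dir',d,'yaw',np.degrees(np.arctan2(d[1],d[0])),'tilt',np.degrees(np.arcsin(d[2])))
for x in (.44,.48,.52):
    print(np.linalg.solve(np.array([n1,n2,[1,0,0]]),[k1,k2,x]))
print('near end',tri((c1,c2),((320.6,237.7),(249.5,212.7))))
for c,u in ((c1,[(271.7,246),(358.3,260.7)]),(c2,[(200,230),(306,244.8)])):
    p=plane(c,u,.046);print('nearwall',p)
# lid corners on plane? drive lid near-left & near-right, at z
print('lid near edge w1',plane(c1,[(240+150/3,90+450/3),(240+362/3,90+447/3)],.036))
# top-face far end of bar: candidate w1 v
for n,im,x in (('w1',i1,325),('w2',i2,247)):
    g=cv2.cvtColor(im,cv2.COLOR_BGR2GRAY);print(n,g[145:180,x] if n=='w1' else g[90:130,x])
print('bar far plane .083',plane(c1,[(325,165.5)],.083),plane(c2,[(247,115)],.083))
E
```

```text
dir [0.9305 0.3389 0.1388] yaw 20.011153895869466 tilt 7.976271764304158
[0.44   0.1186 0.0732]
[0.48   0.1332 0.0791]
[0.52   0.1478 0.0851]
near end (array([0.4416, 0.1191, 0.0762]), [np.float64(0.0005828755637770428), np.float64(0.0005828755637770833)])
nearwall [[0.3957 0.1702 0.046 ]
 [0.4135 0.0572 0.046 ]]
nearwall [[0.3949 0.1625 0.046 ]
 [0.4151 0.0584 0.046 ]]
lid near edge w1 [[0.407  0.15   0.036 ]
 [0.4396 0.0631 0.036 ]]
w1 [226 226 226 224 199  83  46  45  41  26  13   9  11  11  10  10  12  11
  10  15  21  28  33  35  35  35  34  35  34  34  35  35  34  35  34]
w2 [233 233 232 229 195 114  65  59  59  58  57  53  36  16  15  17  15  15
  20  24  30  38  45  48  48  47  48  49  49  49  50  49  48  48  48  48
  50  50  51  50]
bar far plane .083 [[0.5266 0.1442 0.083 ]] [[0.5239 0.1428 0.083 ]]
```

```bash
python3 - <<'E'
from h import *
for n,(x0,x1,y0,y1) in dict(side=(255,345,150,220),top=(255,310,160,220)).items():
    im=cv2.imread(f'pics/{n}0.png');c=cam(n)
    k=6
    cr=cv2.resize(im[y0:y1,x0:x1],None,fx=k,fy=k,interpolation=cv2.INTER_CUBIC)
    for z,col in ((.087,(0,0,255)),(.080,(0,255,0))):
        for t in(-.045,.045):
            p=np.array([.485+.94*t,.1285+.342*t,z+.07*t]);u=proj(c,p)[0]
            cv2.circle(cr,tuple(int(v) for v in ((u-[x0,y0]+.5)*k)),3,col,-1)
    cv2.imwrite(f'pics/{n}chk.png',cr)
sh,tu=goto((.485,.1285,.115),np.radians(-70));print(sh,sh/.75,tu/180)
E
```

```text
[-0.0577  0.1199  0.0126] [-0.077   0.1598  0.0168] [ 0.0008 -0.0005 -0.0003]
```

View pics/sidechk.png

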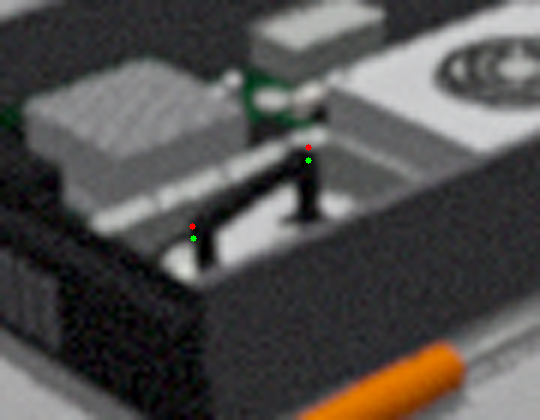

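View pics/topchk.png

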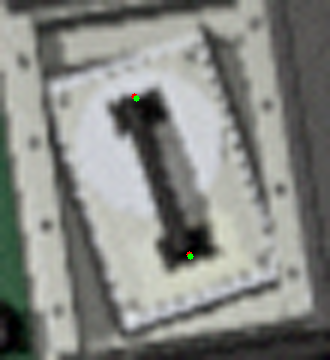

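The side and top checks put the bar at yaw 20°, its middle at (0.485,0.1285), with its top at about 0.086. That agrees with the sizes given. The case yaw is 10°, so the skew is 10°. Bay floor centre is about (0.485,0.130). Descending now.

```bash
python3 -m jog '[[[-0.02,0.03,0.004,0,0,0],[-0.02,0.03,0.004,0,0,0],[-0.02,0.03,0.005,0,0,0],[-0.017,0.03,0.004,0,0,0],[0,0.03,0,0,0,0],[0,0.01,0,0,0,0],[0,0,0,0,0,0],[0,0,0,0,0,0]]]'
python3 - <<'E'
from h import *
sh,tu=goto((.485,.1285,.060),np.radians(-70));print(sh,sh/.75,tu/180)
c,im=snap('wrist','w3')
for t in (-.045,0.0,.045): print(proj(c,[.485+.94*t,.1285+.342*t,.086+.07*t]))
E
```

```text
time_s: 5.15
tcp_pos: [0.488, 0.1301, 0.117]
orientation: [0.58, -0.578, 0.405, -0.406]
contact_force: [-0.3, 0.2, 0.3]
opening: 0.997
[ 0.0005  0.057  -0.0035] [ 0.0006  0.076  -0.0047] [-0.0007 -0.     -0.    ]
[[322.8396 320.5307]]
[[322.7029 253.1127]]
[[322.537  172.3085]]
```

View pics/w3.png

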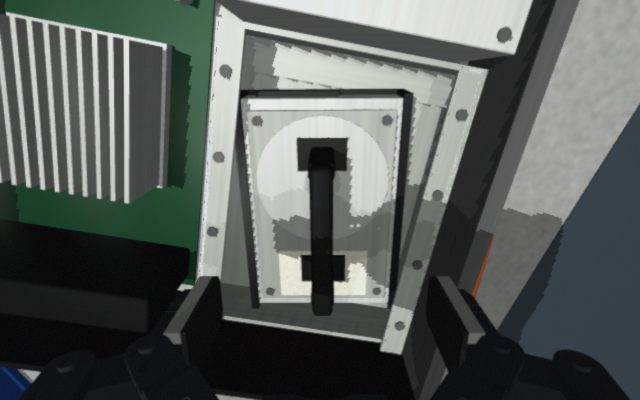

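The bar is seen from (320,163) to (321,314), straight and centred between the pads, about 3 mm farther along than predicted. I'll re-measure the near wall and flanges from this closer view, then descend straight.

```bash
python3 - <<'E'
from h import *
c,im=load('w3')
ex=np.array([np.cos(np.radians(10)),np.sin(np.radians(10))]);ey=np.array([-ex[1],ex[0]])
for nm,u,z in (('nearwall',[(225,318),(385,341)],.046),('rivL',[(226,72),(219,157),(212,231)],.055),('rivR',[(461,115),(437,195),(417,264),(400,325)],.055),('bar near/far',[(321.5,314.5),(320,164)],.086),):
    p=plane(c,u,z)[:,:2];print(nm,p,'case coords',np.c_[p@ex,p@ey])
    d=p[-1]-p[0];print(np.degrees(np.arctan2(d[1],d[0])))
E
python3 -m jog '[[[0,0.03,0,0,0,0],[0,0.025,0,0,0,0],[0,0.015,0,0,0,0],[0,0.006,0,0,0,0],[0,0,0,0,0,0],[0,0,0,0,0,0]]]'
```

```text
nearwall [[0.3955 0.1689]
 [0.4156 0.056 ]] case coords [[ 0.4188  0.0977]
 [ 0.419  -0.0171]]
-79.87212112791762
rivL [[0.5532 0.2079]
 [0.5075 0.1999]
 [0.4613 0.1923]] case coords [[0.5808 0.1087]
 [0.5345 0.1088]
 [0.4877 0.1093]]
-170.40733949807455
rivR [[0.5758 0.0804]
 [0.5295 0.0725]
 [0.4836 0.0644]
 [0.4376 0.0559]] case coords [[ 0.581  -0.0208]
 [ 0.534  -0.0205]
 [ 0.4874 -0.0206]
 [ 0.4406 -0.021 ]]
-169.92806985398926
bar near/far [[0.4485 0.116 ]
 [0.5301 0.1462]] case coords [[0.4618 0.0364]
 [0.5474 0.052 ]]
20.324751858914375
time_s: 5.8
tcp_pos: [0.4875, 0.1299, 0.0596]
orientation: [0.58, -0.579, 0.405, -0.406]
contact_force: [1.2, 0.1, 0.2]
opening: 1.001
```

```bash
python3 -m jog '[[[0,0,0,0,0,0],[0,0,0,0,0,0],[0,0,0,0,0,0],[0,0,0,0,0,0],[0,0,0,0,0,0],[0,0,0,0,0,0],[0,0,0,0,0,0],[0,0,0,0,0,0]]]' 1 30
python3 - <<'E'
from h import *
P,Q,s=pose();print(P,s['opening'],s['contact_force'],s['moment'])
snap('side','s3');c,im=snap('wrist','w4')
E
```

```text
time_s: 6.6
tcp_pos: [0.4865, 0.1303, 0.0589]
orientation: [0.579, -0.579, 0.406, -0.405]
contact_force: [-1.6, 2.3, 2.1]
opening: 0.131
[0.4865 0.1303 0.0589] 0.1307773781308431 [-1.5807  2.2926  2.1409] [0.3808 0.3031 0.0912]
```

View pics/w4.png

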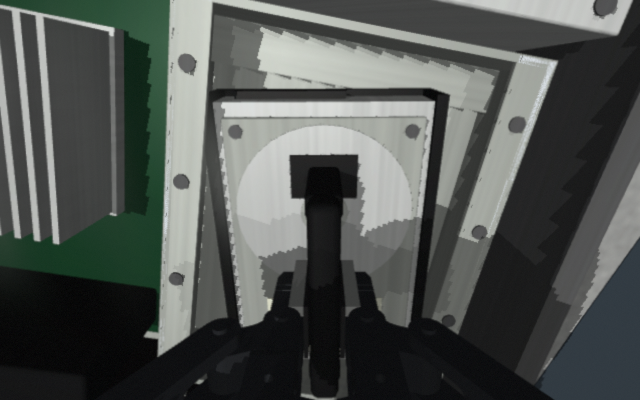

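The bar is gripped at opening 0.13, about 11 mm. I'll turn it clockwise slowly, watching the forces.

```bash
python3 -m jog '[[[0,0,0,0,0.006,0],[0,0,0,0,0.006,0],[0,0,0,0,0.006,0],[0,0,0,0,0.006,0],[0,0,0,0,0.004,0],[0,0,0,0,0,0]]]'
python3 - <<'E'
from h import *
P,Q,s=pose();print(P,np.degrees(np.arctan2(*Q.as_matrix()[[1,0],0])),s['contact_force'],s['moment'])
E
python3 -m jog '[[[0,0,-0.001,0,0.006,0],[0,0,-0.001,0,0.006,0],[0,0,-0.001,0,0.006,0],[0,0,-0.001,0,0.006,0],[0,0,0,0,0.004,0],[0,0,0,0,0,0],[0,0,0,0,0,0]]]'
python3 - <<'E'
from h import *
P,Q,s=pose();print(P,np.degrees(np.arctan2(*Q.as_matrix()[[1,0],0])),s['contact_force'],s['moment'])
c,im=snap('wrist','w5');snap('side','s5')
E
```

```text
time_s: 7.3
tcp_pos: [0.487, 0.129, 0.0588]
orientation: [-0.56, 0.561, -0.431, 0.431]
contact_force: [0.8, -1.4, 0.8]
opening: 0.138
[0.487  0.129  0.0588] -75.1073485304804 [ 0.8025 -1.401   0.8238] [-0.3957 -0.1027  0.4199]
time_s: 8.0
tcp_pos: [0.4827, 0.129, 0.0583]
orientation: [-0.541, 0.542, -0.455, 0.454]
contact_force: [-0.7, -0.9, -5.0]
opening: 0.134
[0.4827 0.129  0.0583] -80.09717875075422 [-0.716  -0.9285 -5.0332] [-0.3992  0.2923  0.1139]
```

View pics/w5.png

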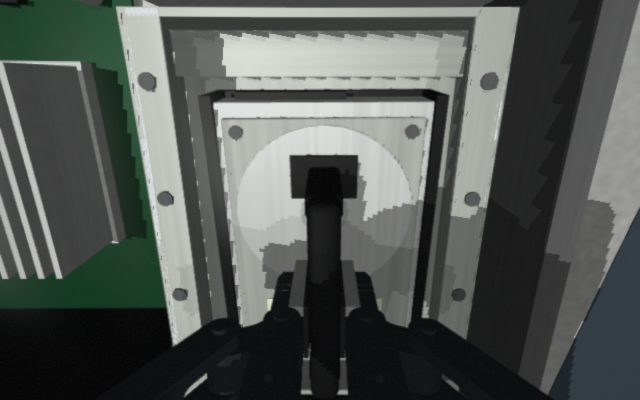

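It is square now (tool yaw −80°, case 10°), and the far edge is clear of the ledge. I'll press down gently so it pitches flat in the pads.

```bash
python3 -m jog '[[[0,0.002,0,0,0,0],[0,0.002,0,0,0,0],[0,0,0,0,0,0]]]' - 22
python3 -m jog '[[[0,0.002,0,0,0,0],[0,0.001,0,0,0,0],[0,0,0,0,0,0]]]'
python3 - <<'E'
from h import *
P,Q,s=pose();print(P,np.degrees(np.arctan2(*Q.as_matrix()[[1,0],0])),s['contact_force'],s['moment'])
c,im=snap('wrist','w6');snap('side','s6')
E
```

```text
time_s: 8.4
tcp_pos: [0.485, 0.1295, 0.0563]
orientation: [0.542, -0.541, 0.455, -0.455]
contact_force: [2.8, -0.2, -1.5]
opening: 0.132
time_s: 8.7
tcp_pos: [0.4865, 0.1298, 0.0547]
orientation: [0.543, -0.54, 0.454, -0.456]
contact_force: [6.0, 0.4, 2.3]
opening: 0.137
[0.4865 0.1298 0.0547] -80.10109737052679 [5.9748 0.3655 2.2518] [ 0.105  -0.7065  0.1339]
```

View pics/w6.png

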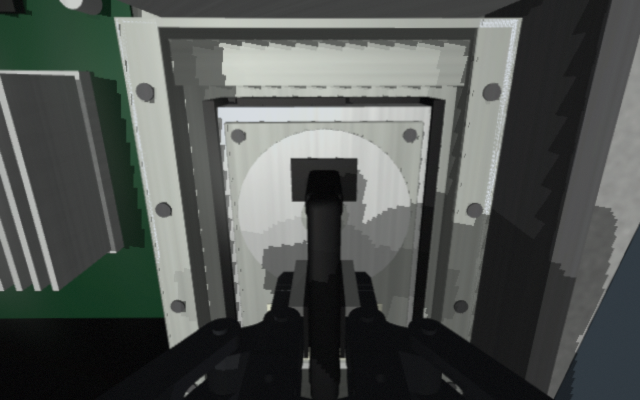

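```bash
python3 -m jog '[[[0,0.0015,0.002,0,0,0],[0,0.0015,0.002,0,0,0],[0,0.001,0,0,0,0],[0,0,0,0,0,0]]]'
python3 - <<'E'
from h import *
P,Q,s=pose();print(P,np.degrees(np.arctan2(*Q.as_matrix()[[1,0],0])),s['contact_force'],s['moment'])
c,im=snap('wrist','w7')
c,im=snap('side','s7');cv2.imwrite('pics/s7c.png',cv2.resize(im[120:230,220:400],None,fx=4,fy=4,interpolation=cv2.INTER_CUBIC))
E
```

```text
time_s: 9.2
tcp_pos: [0.487, 0.1299, 0.0539]
orientation: [0.542, -0.541, 0.456, -0.454]
contact_force: [-7.9, -0.8, 34.7]
opening: 0.134
[0.487  0.1299 0.0539] -80.12415222368755 [-7.8853 -0.7637 34.7066] [-0.2363  1.8525  0.166 ]
```

View pics/w7.png

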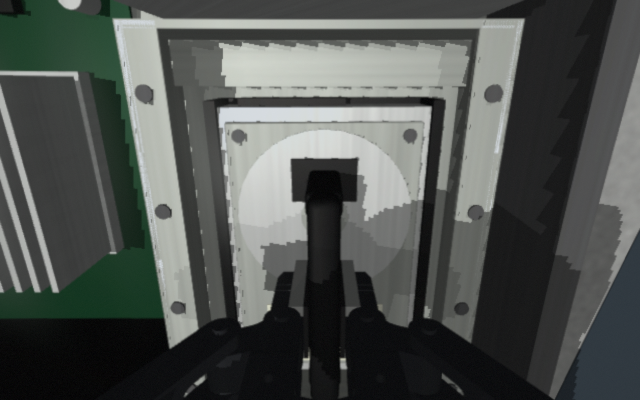

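View pics/s7c.png

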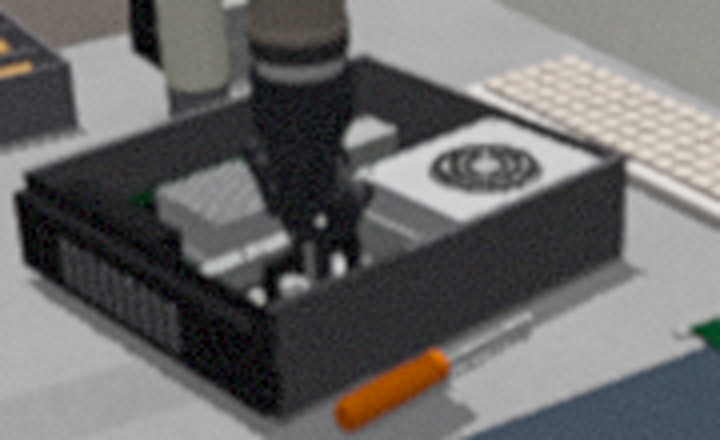

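The force jumped to 35 N within 1 mm, and the TCP came down 5.0 mm. That is the expected centre drop, so the drive is on the floor. I'll ease off, open, and look to confirm it lies flat.

```bash
python3 -m jog '[[[0,-0.0015,0,0,0,0],[0,0,0,0,0,0]]]'
python3 -m jog '[[[0,0,0,0,0,0],[0,0,0,0,0,0],[0,0,0,0,0,0],[0,0,0,0,0,0],[0,-0.03,0.02,0,0,0],[0,-0.04,0.02,0,0,0],[0,-0.03,0.02,0,0,0],[0,0,0,0,0,0],[0,0,0,0,0,0]]]' -1
python3 - <<'E'
from h import *
c,im=snap('wrist','w8');P,Q,s=pose();print(P)
E
```

```text
time_s: 9.5
tcp_pos: [0.487, 0.1299, 0.0539]
orientation: [0.542, -0.541, 0.456, -0.454]
contact_force: [-4.1, -0.1, 22.6]
opening: 0.132
time_s: 10.4
tcp_pos: [0.5305, 0.1372, 0.1263]
orientation: [-0.541, 0.542, -0.455, 0.455]
contact_force: [-0.8, 0.3, -1.0]
opening: 0.999
[0.5296 0.137  0.1255]
```

View pics/w8.png

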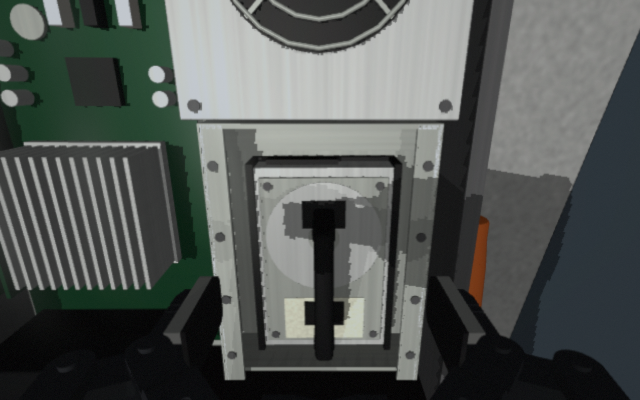

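The drive is square between the flanges, its bar from (323,215) to (323,358), with a gap on all sides. I'll check flatness numerically via the lid screws and the bar position.

```bash
python3 - <<'E'
from h import *
c,im=load('w8')
ex=np.array([np.cos(np.radians(10)),np.sin(np.radians(10))]);ey=np.array([-ex[1],ex[0]])
def rep(n,u,z):
    p=plane(c,u,z)[:,:2];print(n,np.c_[p@ex,p@ey]);return p
p=rep('screws',[(267.5,187),(380.5,187),(276,334.5),(373.5,334.5)],.036)
print('width far/near',np.linalg.norm(p[0]-p[1]),np.linalg.norm(p[2]-p[3]))
p=rep('bar',[(323.3,217),(324,358.5)],.082)
d=p[0]-p[1];print('yaw',np.degrees(np.arctan2(d[1],d[0])))
rep('riv',[(213,167),(220,237.5),(227,300),(232,355),(428,167),(421,237.5),(414,300),(409.5,355)],.055)
cv2.imwrite('pics/w8c.png',cv2.resize(im[140:390,190:450],None,fx=2.3,fy=2.3,interpolation=cv2.INTER_CUBIC))
E
```

```text
screws [[0.5624 0.0797]
 [0.5622 0.0038]
 [0.4428 0.0794]
 [0.4427 0.0035]]
width far/near 0.07584744611393268 0.07589728369068673
bar [[0.5586 0.0422]
 [0.4614 0.042 ]]
yaw 10.108115435253946
riv [[ 0.5806  0.1088]
 [ 0.5341  0.1091]
 [ 0.487   0.1087]
 [ 0.4404  0.1092]
 [ 0.5803 -0.0211]
 [ 0.5338 -0.0209]
 [ 0.4867 -0.0201]
 [ 0.44   -0.0204]]
```

View pics/w8c.png

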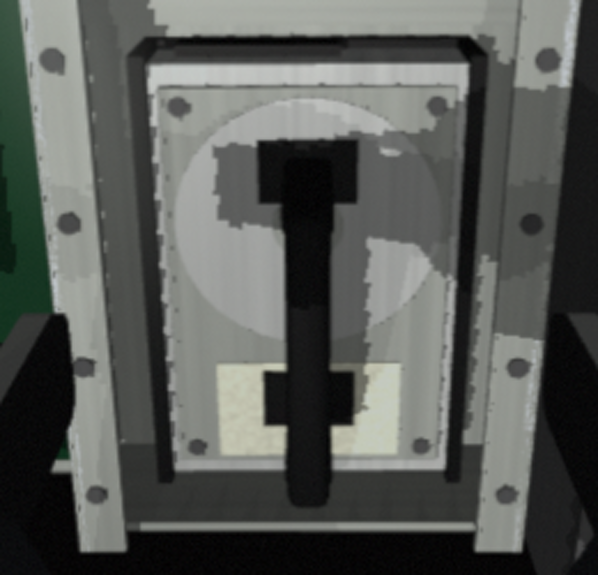

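The far and near screw widths are equal (75.8 and 75.9 mm), so the drive is flat. Yaw is 10.1°, and its origin is within 2.5 mm of the bay centre. I'll re-grip the handle's middle.

```bash
python3 - <<'E'
from h import *
sh,tu=goto((.4876,.1286,.0555),np.radians(-80));print(sh,sh/.75,tu/180)
E
```

```text
[ 0.0011  0.0701 -0.0426] [ 0.0014  0.0935 -0.0568] [ 0.0009 -0.0006  0.    ]
```

```bash
python3 -m jog '[[[0.001,0,-0.03,0,0,0],[0,0.02,-0.027,0,0,0],[0,0.03,0,0,0,0],[0,0.03,0,0,0,0],[0,0.013,0,0,0,0],[0,0,0,0,0,0]]]'
python3 -m jog '[[[0,0,0,0,0,0],[0,0,0,0,0,0],[0,0,0,0,0,0],[0,0,0,0,0,0],[0,0,0,0,0,0],[0,0,0,0,0,0],[0,0,0,0,0,0]]]' 1 70
python3 - <<'E'
from h import *
P,Q,s=pose();print(P,s['contact_force'],s['moment'],s['opening'])
E
```

```text
time_s: 11.05
tcp_pos: [0.4868, 0.1285, 0.055]
orientation: [-0.54, 0.543, -0.456, 0.454]
contact_force: [0.3, 0.2, -0.1]
opening: 1.003
time_s: 11.75
tcp_pos: [0.4894, 0.1301, 0.0574]
orientation: [0.542, -0.541, 0.455, -0.455]
contact_force: [-0.7, 3.3, 4.8]
opening: 0.126
[0.4894 0.1301 0.0574] [-0.7122  3.2506  4.768 ] [ 0.4721  0.2155 -0.0327] 0.12565667157744906
```

```bash
python3 -m jog '[[[0,-0.004,0,0,0,0],[-0.001,-0.004,0,0,0,0],[0,-0.004,0,0,0,0],[0,-0.006,0,0,0,0],[0,-0.01,0,0,0,0],[0,0,0,0,0,0]]]'
python3 - <<'E'
from h import *
P,Q,s=pose();print(P,s['contact_force'],s['moment'],s['opening'])
snap('wrist','w9')
E
```

```text
time_s: 12.35
tcp_pos: [0.4899, 0.13, 0.079]
orientation: [0.542, -0.541, 0.455, -0.455]
contact_force: [0.4, 0.3, -8.3]
opening: 0.125
[0.4899 0.13   0.079 ] [ 0.3608  0.2563 -8.2953] [ 0.0434 -0.0836 -0.035 ] 0.12512005100933027
```

View pics/w9.png

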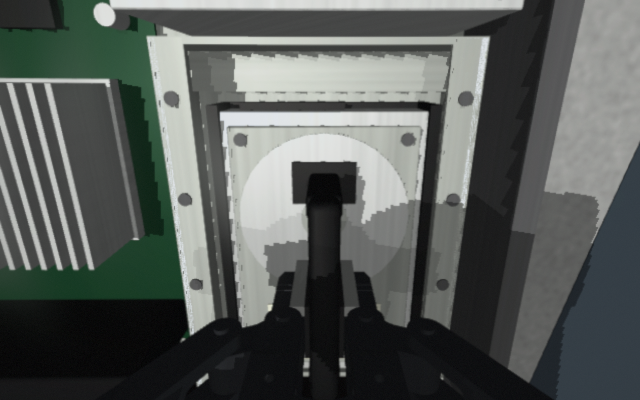

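It hangs freely (8.3 N) and centred between the flanges. Lifting straight out.

```bash
python3 -m jog '[[[0,-0.015,0,0,0,0],[0,-0.02,0,0,0,0],[0,-0.02,0,0,0,0],[0,-0.025,0,0,0,0],[0,-0.03,0,0,0,0],[0,-0.03,0,0,0,0],[0,-0.03,0,0,0,0],[0,-0.015,0,0,0,0],[0,0,0,0,0,0]]]'
python3 - <<'E'
from h import *
P,Q,s=pose();print(P,s['contact_force'],s['moment'],s['opening'])
sh,tu=goto((.53,-.13,.25),np.radians(-80));print(sh/.75,tu/180)
E
```

```text
time_s: 13.3
tcp_pos: [0.4901, 0.13, 0.2183]
orientation: [0.543, -0.54, 0.455, -0.455]
contact_force: [0.3, -0.2, -7.4]
opening: 0.126
[0.4901 0.13   0.2183] [ 0.3208 -0.2124 -7.3926] [ 0.0518 -0.0176 -0.0504] 0.12600065434995406
[ 0.3506 -0.0428 -0.0069] [-0.0011 -0.0006 -0.0005]
```

```bash
python3 -m jog '[[[0.01,-0.01,0.01,0,0,0],[0.02,-0.01,0.01,0,0,0],[0.03,-0.01,0.01,0,0,0],[0.04,-0.01,0.01,0,0,0],[0.045,0,0.01,0,0,0],[0.045,0,0,0,0,0],[0.045,0,0,0,0,0],[0.045,0,0,0,0,0],[0.04,0,0,0,0,0],[0.02,0,0,0,0,0],[0.01,0,0,0,0,0],[0,0,0,0,0,0],[0,0,0,0,0,0]]]'
python3 - <<'E'
from h import *
snap('wrist','w10');P,Q,s=pose();print(P,s['contact_force'],s['time_s'],s['joint_pos'])
E
```

```text
time_s: 14.6
tcp_pos: [0.571, -0.1209, 0.2459]
orientation: [0.542, -0.542, 0.455, -0.454]
contact_force: [0.3, 1.3, -7.2]
opening: 0.126
[ 0.5711 -0.1204  0.246 ] [ 0.2618  0.0867 -6.8969] 14.65 [-0.5234  0.3718  0.8587  1.6966 -0.2991  1.2123 -0.9874]
```

View pics/w10.png

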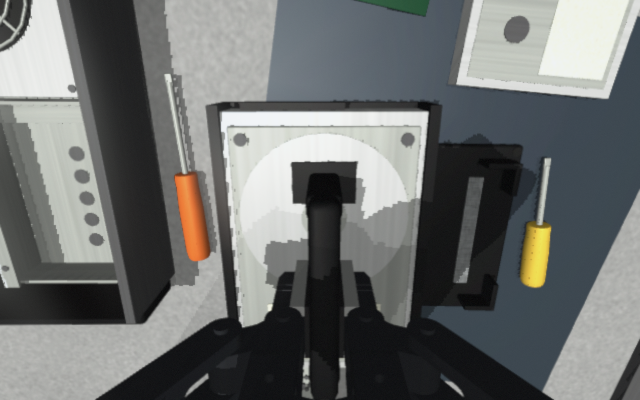

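```bash
python3 - <<'E'
from h import *
a=load('w2')[1][120:340,500:640];b=load('w10')[1][125:335,410:560]; t=cv2.imread('pics/top0.png')[140:230,360:445]
def g(x,k): 
    x=cv2.resize(x,None,fx=k,fy=k,interpolation=cv2.INTER_CUBIC).astype(float); return np.clip(255*(x/255)**.5,0,255).astype(np.uint8)
cv2.imwrite('pics/ca.png',g(a,2.7));cv2.imwrite('pics/cb.png',g(b,2.8));cv2.imwrite('pics/ct.png',g(t,6))
E
```

```text
(no output)
```

View pics/ca.png

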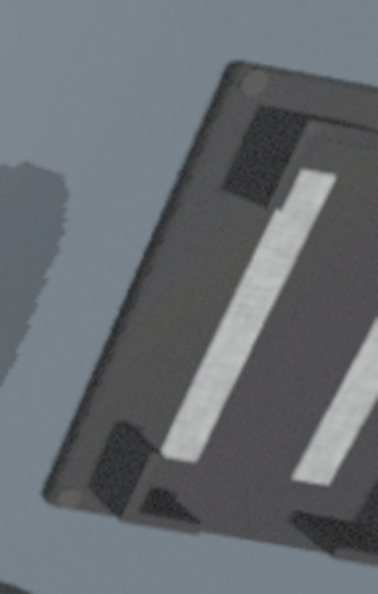

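View pics/cb.png

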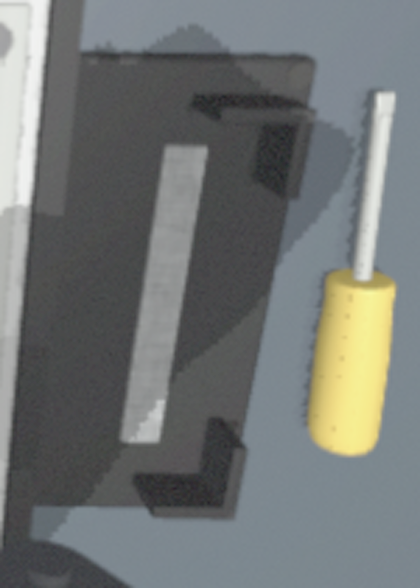

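View pics/ct.png

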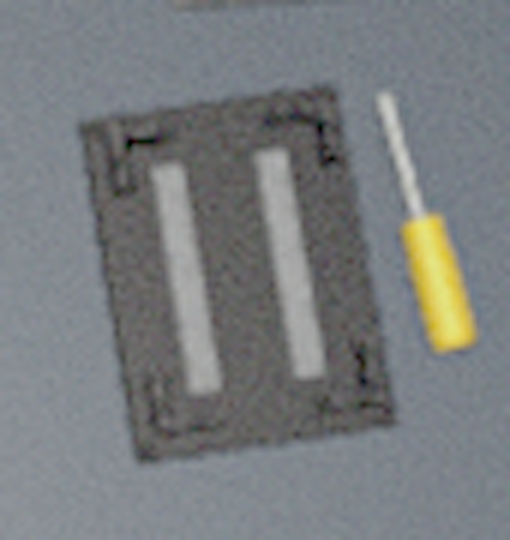

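```bash
python3 - <<'E'
from h import *
w2=load('w2')[0];w10=load('w10')[0];t=cam('top')
L=plane(w2,[(587,143),(516.7,304)],.010);Rr=plane(w10,[(521.8,145.4),(491.4,305.4)],.010)
SL=plane(w2,[(617.8,183.7),(566.7,290.4)],.010);SR=plane(w10,[(476.6,176.8),(460,282.5)],.010)
T=plane(t,np.array([(168,165),(205,392),(272,150),(310,378)])/6.+[359.6,139.6],.010)
C=plane(t,np.array([(80,122),(138,462),(335,86),(395,425)])/6.+[359.6,139.6],.010)
yw=lambda p:(p[:2].round(4).tolist(),np.degrees(np.arctan2(p[0,1]-p[1,1],p[0,0]-p[1,0])),np.linalg.norm(p[0]-p[1]))
for n,p in dict(L=L,R=Rr,SL=SL,SR=SR,TL=T[:2],TR=T[2:],CL=C[:2],CR=C[2:]).items(): print(n,yw(p))
print('far width',np.linalg.norm(L[0]-Rr[0]),'near',np.linalg.norm(L[1]-Rr[1]))
for n,q in dict(corn=np.r_[L,Rr],strips=np.r_[SL,SR],T=T,C=C).items(): print(n,q.mean(0))
E
```

```text
L ([[0.6007, -0.1746, 0.01], [0.4094, -0.205, 0.01]], np.float64(9.030868530359172), np.float64(0.1937402632326826))
R ([[0.6248, -0.3222, 0.01], [0.4314, -0.3542, 0.01]], np.float64(9.3951981984182), np.float64(0.19609320112237785))
SL ([[0.5749, -0.2284, 0.01], [0.4455, -0.2497, 0.01]], np.float64(9.319572854069904), np.float64(0.13108515420511022))
SR ([[0.5843, -0.2865, 0.01], [0.4555, -0.3073, 0.01]], np.float64(9.16449110138993), np.float64(0.1304626717142377))
TL ([[0.576, -0.2257, 0.01], [0.4457, -0.2451, 0.01]], np.float64(8.462245511357908), np.float64(0.13179761054384395))
TR ([[0.5855, -0.2853, 0.01], [0.4543, -0.3045, 0.01]], np.float64(8.306220704898855), np.float64(0.13256652255356227))
CL ([[0.6006, -0.1755, 0.01], [0.4057, -0.2069, 0.01]], np.float64(9.151586812331937), np.float64(0.1974471956736258))
CR ([[0.6235, -0.3222, 0.01], [0.4282, -0.3519, 0.01]], np.float64(8.625582880932937), np.float64(0.19749194681059404))
far width 0.14953423654719591 near 0.15078943191653668
corn [ 0.5166 -0.264   0.01  ]
strips [ 0.5151 -0.268   0.01  ]
T [ 0.5154 -0.2652  0.01  ]
C [ 0.5145 -0.2641  0.01  ]
```

```bash
python3 - <<'E'
from h import *
c=load('w10')[0]
P=np.array([.5711,-.1204,.246]);
_,Q,s=pose()
p=plane(c,[(240,139.5),(408,139.3)],.246-.0214)
print(p,np.linalg.norm(p[0]-p[1]))
q=Q.inv().apply(p-P);print('tool frame',q,'mid',q.mean(0),'yaw rel',np.degrees(np.arctan2(q[0,2]-q[1,2],q[1,0]-q[0,0])))
off=q.mean(0)[[0,2]]-[0,.0598];print('origin in tool x,z',off)
yaw=np.radians(-80.8);x=np.array([np.cos(yaw),np.sin(yaw)]);z=np.array([-x[1],x[0]])
tgt=np.array([.515,-.266])-off[0]*x-off[1]*z;print('tcp target',tgt)
sh,tu=goto((*tgt,.16),yaw);print(sh/.75,tu/180)
print(s['tcp_pos'])
E
```

```text
[[ 0.6223 -0.0745  0.2246]
 [ 0.6355 -0.1491  0.2246]] 0.07578639743399888
tool frame [[-0.0362  0.0214  0.0584]
 [ 0.0395  0.0213  0.0584]] mid [0.0017 0.0213 0.0584] yaw rel 0.0028702052776689063
origin in tool x,z [ 0.0017 -0.0014]
tcp target [ 0.5161 -0.2641]
[ 0.1762  0.1145 -0.1055] [ 0.0003  0.0046 -0.0005]
[ 0.5711 -0.1204  0.246 ]
```

```bash
python3 -m jog '[[[0.01,0,-0.006,0,0.001,0],[0.02,0,-0.012,0,0.001,0],[0.03,0,-0.018,0,0.001,0],[0.03,0.01,-0.018,0,0.001,0],[0.03,0.02,-0.018,0,0,0],[0.03,0.025,-0.018,0,0,0],[0.02,0.025,-0.011,0,0,0],[0.006,0.02,-0.004,0,0,0],[0,0.012,0,0,0,0],[0,0,0,0,0,0],[0,0,0,0,0,0]]]'
python3 - <<'E'
from h import *
snap('wrist','w11');c,im=snap('side','s11');P,Q,s=pose();print(P,s['contact_force'],s['time_s'])
im=load('w11')[1].astype(float);cv2.imwrite('pics/w11g.png',(255*(im/255)**.5).astype(np.uint8))
sh,tu=goto((.5161,-.2641,.0614),np.radians(-80.8));print(sh/.75,tu/180)
E
```

```text
time_s: 15.75
tcp_pos: [0.516, -0.264, 0.163]
orientation: [0.539, -0.539, 0.458, -0.458]
contact_force: [0.4, -0.2, -7.1]
opening: 0.124
[ 0.5162 -0.2646  0.1635] [-0.7545 -0.5647 -6.3505] 15.85
[-0.0008  0.1362 -0.0003] [-0.0006  0.0006  0.0002]
```

View pics/w11g.png

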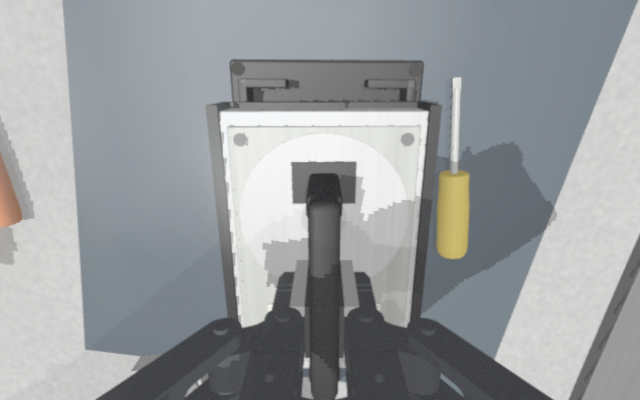

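View pics/s11.png

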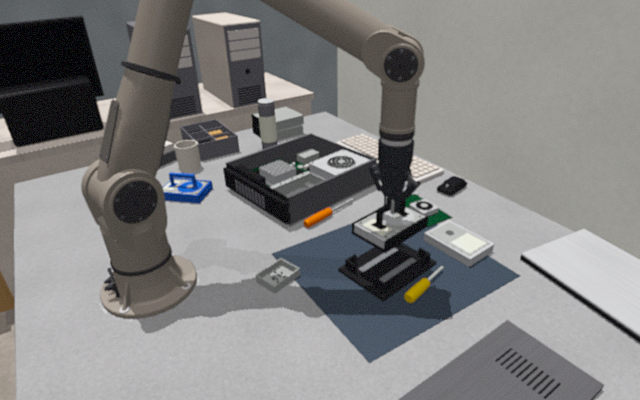

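From above the cradle, the plate's far corners show at (231,61) and (423,62), level, and the drive is nearly centred over it. I'll refine from these and the post tops.

```bash
python3 - <<'E'
from h import *
c=load('w11')[0];yaw=np.radians(9.2)
e=np.array([np.cos(yaw),np.sin(yaw)]);f=np.array([-e[1],e[0]])
p=plane(c,[(231,61.5),(423,62)],.010);d=p[0]-p[1]
print(p,np.linalg.norm(d),'yaw',np.degrees(np.arctan2(d[1],d[0]))-90,'centre from far edge',p.mean(0)[:2]-.1*e)
q=plane(c,[(240,139.5),(407.5,139.3)],.1635-.0214);print('screws',np.linalg.norm(q[0]-q[1]),'origin',q.mean(0)[:2]-.0598*e)
im=cv2.imread('pics/w11g.png');cv2.imwrite('pics/w11c.png',cv2.resize(im[50:150,200:450],None,fx=3.2,fy=3.2,interpolation=cv2.INTER_CUBIC))
E
```

```text
[[ 0.6006 -0.1798  0.01  ]
 [ 0.6238 -0.3239  0.01  ]] 0.14594587179550722 yaw 9.149722523034924 centre from far edge [ 0.5135 -0.2678]
screws 0.07542421878689423 origin [ 0.5152 -0.2652]
```

View pics/w11c.png

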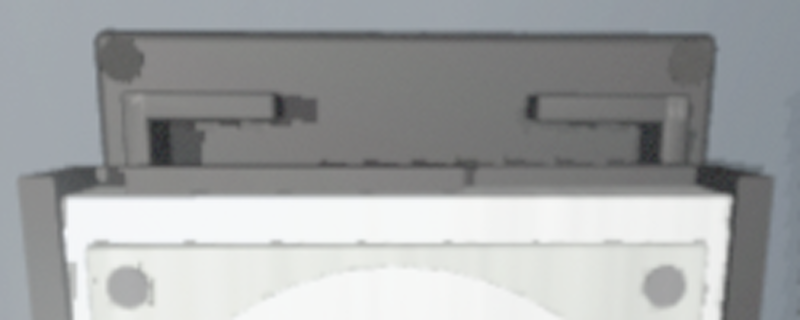

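```bash
python3 - <<'E'
from h import *
c=load('w11')[0];yaw=np.radians(9.2)
e=np.array([np.cos(yaw),np.sin(yaw)])
for n,u,z,L in (('post inner',[(246.9,87.7),(407.2,88)],.036,.080),('plate',[(230.3,60.),(423.4,61.)],.01,.1),('foot',[(253,100)],.01,.08)):
    p=plane(c,u,z);print(n,np.linalg.norm(p[0]-p[-1]),p.mean(0)[:2]-L*e)
E
```

```text
post inner 0.1137327223449485 [ 0.5152 -0.2675]
plate 0.1466227421964797 [ 0.5144 -0.2676]
foot 0.0 [ 0.4964 -0.2118]
```

The post inner span measures 113.7 mm (114 given), which puts the seat at (0.515,−0.267). The drive origin is at (0.515,−0.265), so I'll shift 2 mm and lower.

```bash
python3 -m jog '[[[0.0015,0.015,0,0,0,0],[0.001,0.02,0,0,0,0],[0,0.02,0,0,0,0],[0,0.02,0,0,0,0],[0,0.012,0,0,0,0],[0,0.006,0,0,0,0],[0,0,0,0,0,0]]]'
python3 - <<'E'
from h import *
P,Q,s=pose();print(P,s['contact_force'],s['moment']);c,im=snap('wrist','w12');im=im.astype(float);cv2.imwrite('pics/w12g.png',(255*(im/255)**.5).astype(np.uint8))
E
```

```text
time_s: 16.55
tcp_pos: [0.5148, -0.267, 0.0921]
orientation: [-0.538, 0.539, -0.459, 0.458]
contact_force: [0.3, -0.3, -7.3]
opening: 0.127
[ 0.5148 -0.267   0.0921] [ 0.3285 -0.2979 -7.2983] [-0.0055  0.0143 -0.0068]
```

View pics/w12g.png

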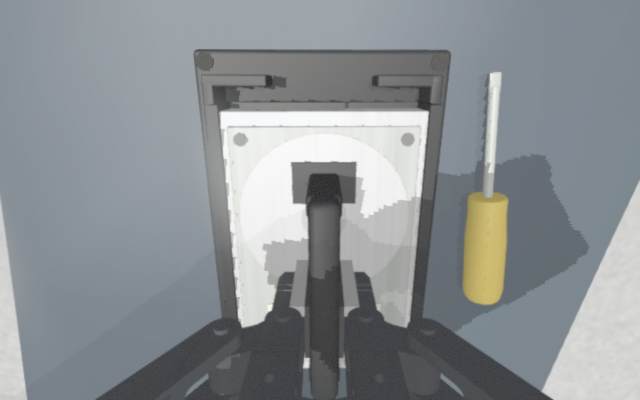

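```bash
python3 -m jog '[[[0,0.008,0,0,0,0],[0,0.008,0,0,0,0],[0,0.008,0,0,0,0],[0,0.007,0,0,0,0],[0,0.004,0,0,0,0],[0,0,0,0,0,0]]]'
python3 -m jog '[[[0,0.002,0,0,0,0],[0,0.002,0,0,0,0],[0,0.002,0,0,0,0],[0,0,0,0,0,0]]]'
python3 - <<'E'
from h import *
P,Q,s=pose();print(P,s['contact_force'],s['moment'])
E
```

```text
time_s: 17.2
tcp_pos: [0.5148, -0.2669, 0.066]
orientation: [-0.538, 0.539, -0.459, 0.458]
contact_force: [0.2, -0.1, -7.2]
opening: 0.119
time_s: 17.6
tcp_pos: [0.515, -0.267, 0.062]
orientation: [0.538, -0.538, 0.458, -0.458]
contact_force: [-0.9, 0.4, -8.5]
opening: 0.126
[ 0.515 -0.267  0.062] [-0.9175  0.4264 -8.5155] [ 0.0007 -0.0369 -0.017 ]
```

Still hanging, and free of the posts. A little further, to contact.

```bash
python3 -m jog '[[[0,0.0015,0,0,0,0],[0,0,0,0,0,0]]]'
python3 -m jog '[[[0,0.0015,0,0,0,0],[0,0,0,0,0,0]]]'
python3 -m jog '[[[0,0.001,0,0,0,0],[0,0,0,0,0,0]]]'
```

```text
time_s: 17.8
tcp_pos: [0.5152, -0.2671, 0.0614]
orientation: [0.539, -0.538, 0.458, -0.458]
contact_force: [-1.4, 1.8, -2.7]
opening: 0.127
time_s: 18.0
tcp_pos: [0.5153, -0.2671, 0.0614]
orientation: [0.539, -0.538, 0.459, -0.458]
contact_force: [-3.4, 3.0, 5.7]
opening: 0.123
time_s: 18.2
tcp_pos: [0.5153, -0.2671, 0.0613]
orientation: [0.539, -0.538, 0.459, -0.458]
contact_force: [-4.6, 4.8, 11.5]
opening: 0.121
```

Contact came at TCP z = 0.0614, exactly the predicted seated height. Easing off, opening, and rising.

```bash
python3 -m jog '[[[0,-0.0015,0,0,0,0],[0,0,0,0,0,0]]]'
python3 -m jog '[[[0,0,0,0,0,0],[0,0,0,0,0,0],[0,0,0,0,0,0],[0,0,0,0,0,0],[0,-0.01,0,0,0,0],[0,-0.03,0,0,0,0],[0,-0.05,0.01,0,0,0],[0,-0.05,0.02,0,0,0],[0,-0.04,0.03,0,0,0],[0,-0.03,0.02,0,0,0],[0,0,0,0,0,0],[0,0,0,0,0,0]]]' -1
python3 - <<'E'
from h import *
c,im=snap('wrist','w13');c,i2=snap('side','s13');i3=snap('top','t13')[1];im=im.astype(float);cv2.imwrite('pics/w13g.png',(255*(im/255)**.5).astype(np.uint8))
cv2.imwrite('pics/s13c.png',cv2.resize(i2[210:320,310:510],None,fx=4,fy=4,interpolation=cv2.INTER_CUBIC))
P,Q,s=pose();print(P,s['contact_force'],s['time_s'])
E
```

```text
time_s: 18.4
tcp_pos: [0.5152, -0.2671, 0.0614]
orientation: [0.539, -0.538, 0.458, -0.458]
contact_force: [-4.3, 3.9, 7.3]
opening: 0.122
time_s: 19.6
tcp_pos: [0.5741, -0.2577, 0.2179]
orientation: [-0.538, 0.539, -0.458, 0.458]
contact_force: [-1.6, -0.1, -0.3]
opening: 1.001
[ 0.5727 -0.2576  0.2164] [-0.9819  0.153  -0.0836] 19.75
```

View pics/w13g.png

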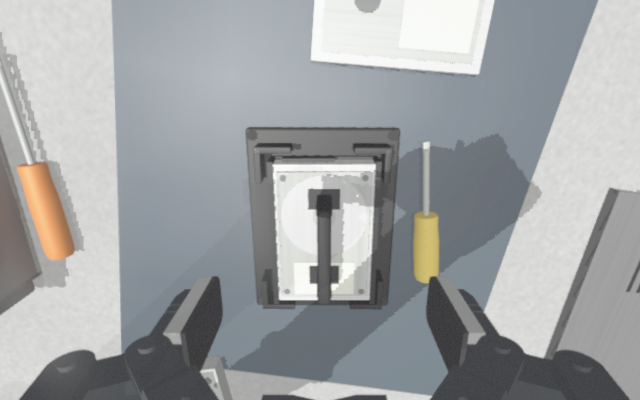

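View pics/s13c.png

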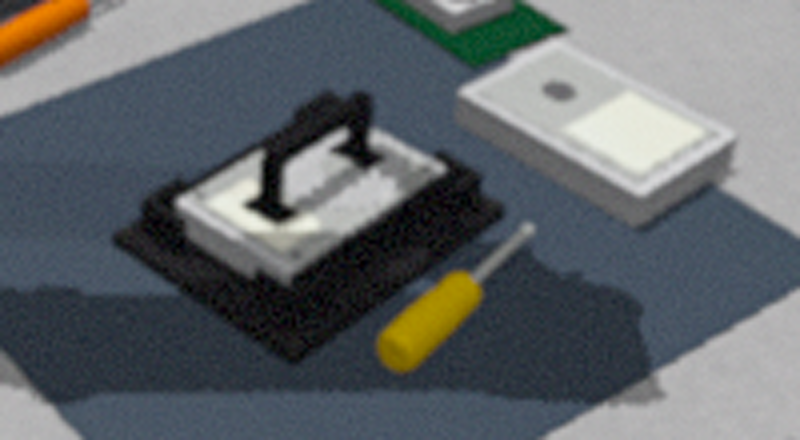

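View pics/t13.png

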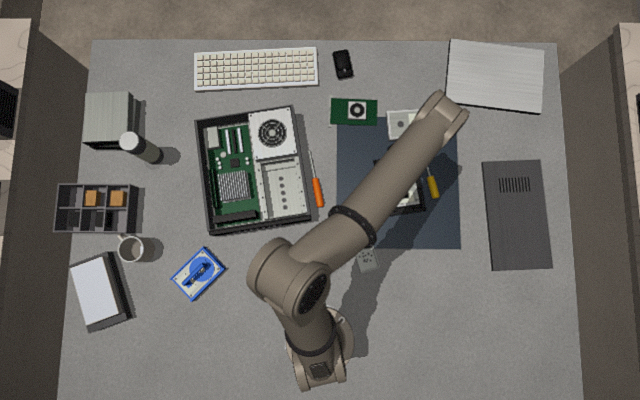

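The drive sits inside the four posts (pocket corners at about (262,150)–(390,305) in the wrist view), the bay is empty and nothing else has moved. One numeric check remains: seat level and centring.

```bash
python3 - <<'E'
from h import *
c,im=load('w13')
im2=cv2.imread('pics/w13g.png');cv2.imwrite('pics/w13c.png',cv2.resize(im2[120:320,235:410],None,fx=3,fy=3,interpolation=cv2.INTER_CUBIC))
p=plane(c,[(283,178),(367.5,178),(286,292.3),(361,292.3)],.040)
print(p.mean(0),np.linalg.norm(p[0]-p[1]),np.linalg.norm(p[2]-p[3]),np.linalg.norm(p[0]-p[2]))
d=p[0]-p[2];print(np.degrees(np.arctan2(d[1],d[0])))
E
```

```text
[ 0.5136 -0.2691  0.04  ] 0.07743312520815178 0.0769002754501098 0.12099044394210395
8.505604715224537
```

View pics/w13c.png

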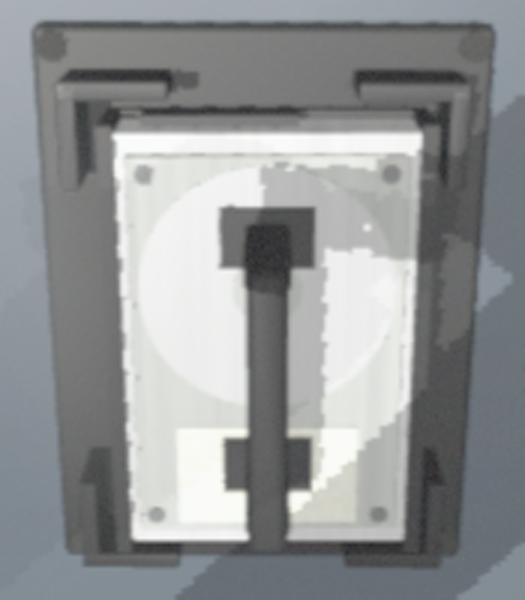

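Flat: far and near widths are 77.4 and 76.9 mm. It lies inside all four posts, with the tool clear and at rest. Handing in.

```bash
python3 -m jog '[[[0,0,0,0,0,0],[0,0,0,0,0,0],[0,0,0,0,0,0]]]'; python3 -c "
from cell import bot
print(bot.hand_in())"
```

```text
time_s: 20.05
tcp_pos: [0.574, -0.2576, 0.2174]
orientation: [-0.538, 0.538, -0.459, 0.458]
contact_force: [0.4, -0.3, -0.8]
opening: 1.004
the job is handed in; nothing more can be done
None
```

The drive is out of the bay and seated in the black cradle, and I handed the job in at about 20 s. No verdict was reported.

**What I did:** I gripped the black handle and turned the drive 10° clockwise until it was square with the bay. I then pressed it down until it lay flat on the floor, which took up to 35 N on the wrist, and let go to check. I gripped it again at the middle of the handle, lifted it straight out and lowered it into the cradle until it touched.

**Checks that agreed:**
- **Flat in the bay:** the lid screws were 75.8 mm apart at the far end and 75.9 mm at the near end. The drive was at 10.1° with the case at 10.0°.
- **Seated height:** it touched down in the cradle at exactly the height I had calculated.
- **In the cradle:** the last pictures show it level inside all four posts, with the bay empty and the gripper clear. The screwdrivers, spare drive, card and blue look-alike are where they were.

**Checks that disagreed:**
- **Handle height and tilt:** the first two-view measurement put the handle about 5 to 7 mm too low and tilted 8° instead of 4°. The side view supported the height in your description, so I used that.
- **Final position:** the last estimate differs from the seat by about 2 mm and 0.7°. The lid screws also measured about 1.5 mm wider apart than before, so I put this down to pixel reading error. It is well within the 5 mm play.

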